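# Index a circuit-board turntable to its next station

## Robot

A 6-joint arm with a two-finger parallel gripper is mounted at the origin on the work surface. World frame = base frame: x ahead of the robot, y to its left, z up, the work surface at z = 0. Lengths are in mm, angles in degrees, forces in N, time in s.
With the tool pointing down it reaches from about 350 to 850 mm from the base axis. Payload 8.1 kg.
Tool frame: the origin (TCP) lies at the very end of the fingers, on their centre line; the grasp point (between the pads) lies 19 mm behind it (r.grip_depth is the distance from the TCP to the grasp point, in mm); y points along the fingers, z is the direction in which the jaws open and shut, and the axes are right-handed (so a half turn about y gives the same grasp; the last joint's range is limited). The gripper opens to 85 mm and grips with 20 to 120 N. Pads are 22 mm wide; open, the fingers measure 114 mm over their backs; the gripper's body (76 mm by 85 mm) begins 54 mm behind the grasp point. The pads swing forward as they close: fully open they stand 13 mm farther back than shut.
Start: joints at [-81.383, 7.471, 85.268, -0, 87.261, -4.893], TCP at [140.193, -583.396, 231.292] pointing down, gripper open.
Joint ranges: [-169.43, 169.43], [-51.17, 129.36], [1.28, 143.12], [-76.62, 256.62], [0, 156.53], [-152.29, 152.29]. Speed limits (degrees/s): [136.94, 136.94, 159.86, 180, 180, 180].

## Interface

Orientations are given as [roll, pitch, yaw] about the fixed x, y, z axes, in that order (R = Rz(yaw) Ry(pitch) Rx(roll)).
In Python, from bench import readout, eyes, r gives the robot as it stands. The module is installed in compiled form; this text tells all that it offers.
- The arm moves only by the tool move_arm, never from a script. Its argument "motion" is text: rows parted by semicolons, each of 6 numbers parted by spaces: the shift along the world's x, y, z in cm, then the turn, a rotation vector about the world's x, y, z in degrees. A call has 1 to 10 rows; each row is the pose to reach, as a shift and turn from the pose commanded when the call began; what a row does not reach only later rows make up. A row lasts 1/12 s, in which the tool goes at most 41.7 mm and 7.16 degrees, less where a joint would pass 70% of its speed; a pose out of reach is approached as far as the arm can. A call with a gripper value outside its range is refused whole. "fingers" is the finger opening in cm, from 0 to 8.54, set as the call begins (left out, the last holds). The fingers move at their own pace and stop on an object; "squeeze" is the grip in N (left out, the last holds). Time passes only in rows, so rows that repeat a pose let the fingers close. It gives the time, the measured TCP pose, the force and the opening at its end, in the units of the state.
- readout.sense(): the state, without advancing time (a new reading comes with each control period).
- eyes.snapshot(name): name is "scene" or "top" or "wrist"; returns a dict with "image" (480x640x3 uint8, blue, green, red), "fx", "fy", "cx", "cy" (pixels), "world_to_cam" (4x4, takes a point from world to camera coordinates). Camera axes: x right, y down, z forward; pixel columns grow to the right and rows downward; lengths in mm; the calibration is good to about 2 mm. The wrist camera is an equidistant fisheye: a pixel r from the principal point sees the ray r / f radians off the axis. A picture is of the moment at which its call begins. There is no depth.
- r.hand_in(): hands the job in, once; it reports no verdict.
The state is a dict: "time": time; "joint_pos": joint angles; "qd": joint speeds; "joint_efforts": joint torques, N m; "tool_pos": TCP position; "tcp_rot": TCP orientation; "ft_force": force on the tool from outside, world axes, zero at the start; "wrist_torque": the same for the moment, N m; "finger_gap": finger opening in mm.
Only numpy, scipy, OpenCV 4.12 (cv2) and the standard library are available. Lean on these libraries where they do the work, as an engineer would, in place of code of your own. Each camera call takes 0.05 s, during which the arm holds its last target. There are 200 camera calls.

## Task

Pull the orange index plunger up clear of its hole, turn the board stage counter-clockwise (seen from above) to the next hole, and let the plunger spring fully home there so that the stage is locked, then let go. The exact place of the next hole has to be felt for with the pin riding lightly on the plate: never force or ram the pin against the plate, and leave the other things on the bench where they are.

Things in the scene. Friction and masses are not known exactly. Their poses are not given: they have to be found in the camera images.
- base: Fixed round grey foot of the circuit-board turntable, 236 mm across, 18 mm high. Origin: centre of its underside on the bench; the stage turns about the vertical (z) through it. The base's -x axis points from there to the start hole, in which the pin sits at first.
- track (a point): Point on the stage's axis, level with the top of the flat steel ring track (radii 83 to 107 mm, top 30 mm above the bench). The track has three round through holes, 9 mm wide, at 95 mm radius, in square aluminium pads: the start hole; the next, 40 to 70 degrees counter-clockwise of it (clamped by hand, not measured: see or feel for it); and a wrong one 36 degrees farther.
- board (a point): Middle of the green circuit board (74 x 54 mm, 67 mm above the bench, its parts up to 75 mm) on the stage's axis. The stage below is a 124 mm aluminium disc, top 56 mm above the bench, with a 28 mm wide radial arm, top 56 mm, whose outer end carries the plunger.
- turn (a joint): Angle of the stage, rad: 0 at the start hole, growing counter-clockwise seen from above; end stops at -0.3 and 1.75. It stays where it is left. Turning it takes about 0.2 N m (2 N at the plunger), plus about 2 N while the pin rides on the track.
- plunger: Spring index plunger: upright ribbed orange round knob, 26 mm diameter, 24 mm high, on a 6 mm steel pin with rounded end pointing down through the arm. Origin: centre of the knob, 84 mm above the bench when home, 95 mm from the stage's axis; its x axis points inward to that axis as it goes round with the stage. Below it a fixed collar, 22 mm across, top 66 mm above the bench. The knob does not spin.
- pull (a joint): How far the plunger is pulled up, m: 0 fully home in a hole, 0.008 when the pin rides on top of the track between holes, 0.013 at the upper stop. A spring pushes it down with about 6 N at 0 and 8.6 N at 0.013; let go, it slides back damped within 0.1 s, so releasing it on to the track does no harm.
- driver_grip (a point): Middle of the yellow handle of a screwdriver lying on the bench; leave alone.
- flux_jar: Small jar, 48 mm diameter, 50 mm high, standing on the bench; origin at the centre of its underside; leave alone.
- solder_reel: Red reel, 60 mm diameter, 35 mm high, lying flat on the bench; origin at the centre of its underside; leave alone.

How it is judged:
By the outcome, as a careful person would: the job done as asked, in the order asked, and still so for the second after the job is handed in, with the robot touching nothing.
It also fails if it takes over 56 s, if anything falls off the work surface, if the arm or the gripper's body presses on something with over 40 N, if the wrist force passes 120 N, or if a joint passes its speed limit or range.

## Working session

There is one attempt and no reset: what is moved stays moved. The work goes in short steps, Python scripts to look and compute and a tool call to move; the robot and the scene stay as the last step left them, time stands still between calls to the robot, and variables do not carry over. Pictures are saved under pics/ and viewed, about 8 in all and at most 12, crops included, and the job is handed in when it is done.

Besides the shell and the picture viewer there is one more tool, called as name(argument=value, ...), one argument or row to a line, values as JSON. move_arm: Moves the arm, as the interface text tells. Its arguments: {"type":"object","properties":{"motion":{"type":"string"},"fingers":{"type":"number"},"squeeze":{"type":"number"}},"required":["motion"]}

```bash
mkdir -p pics; cat > h.py <<'E'
import numpy as np, cv2
from bench import readout, eyes, r
def snap(n,f=None):
    s=eyes.snapshot(n)
    if f: cv2.imwrite(f,s["image"])
    return s
def ray(s,u,v,fish=False):
    M=np.array(s["world_to_cam"]);x=(u-s["cx"])/s["fx"];y=(v-s["cy"])/s["fy"]
    if fish:
        t=np.hypot(x,y);d=np.array([x/t*np.sin(t),y/t*np.sin(t),np.cos(t)]) if t>0 else np.array([0,0,1.])
    else: d=np.array([x,y,1.])
    R=M[:3,:3];return -R.T@M[:3,3],R.T@d
def onz(s,u,v,z,fish=False):
    c,d=ray(s,u,v,fish);return c+d*(z-c[2])/d[2]
E
python3 - <<'E'
from h import *
a=snap("scene","pics/a.png");b=snap("top","pics/b.png")
for n,s in(("scene",a),("top",b)):
    h=cv2.cvtColor(s["image"],cv2.COLOR_BGR2HSV)
    for c,lo,hi in(("orange",(5,150,120),(18,255,255)),("green",(45,80,40),(85,255,255))):
        m=cv2.inRange(h,lo,hi);k,l,st,ce=cv2.connectedComponentsWithStats(m)
        for i in range(1,k):
            if st[i,4]>40: print(n,c,st[i],ce[i].round(1),onz(s,*ce[i],96 if c=="orange" else 68).round(1))
print(readout.sense())
E
```

```text
scene orange [543 175  61  25 327] [571.7 188.4] [470.6 527.2  96. ]
scene green [286 199  27  24 190] [299.2 208.7] [543.4  14.1  68. ]
scene green [ 603  320   37   69 1465] [626.1 345. ] [808.3 514.8  68. ]
top orange [  0 374  47  38 475] [ 23.2 393.4] [354.1 534.6  96. ]
top green [   0   60   69  122 6749] [ 30.7 121.6] [805.  573.1  68. ]
top green [339 262  41  45 713] [357.8 286.2] [540.    6.3  68. ]
{'time': 0.1, 'joint_pos': array([-8.13835168e+01,  7.51025820e+00,  8.53226721e+01, -4.32009454e-04,
        8.72627006e+01, -4.89134550e+00]), 'qd': array([-0.01056142,  0.04039602, -0.06319693,  0.01209154, -0.10237862,
       -0.01472038]), 'joint_efforts': array([ 3.55944067e-04, -5.70954466e+01, -5.01938975e+01, -2.51309593e-04,
        8.18036468e-03, -3.55713053e-05]), 'tool_pos': array([ 140.10871911, -582.90099477,  230.35831552]), 'tcp_rot': array([-9.00953195e+01,  7.72419738e-03, -1.66492157e+02]), 'ft_force': array([ 0.08227347, -0.22150184, -0.39738602]), 'wrist_torque': array([-0.0220998 , -0.0220932 ,  0.04876283]), 'finger_gap': 85.52977411066213}
```

View pics/a.png

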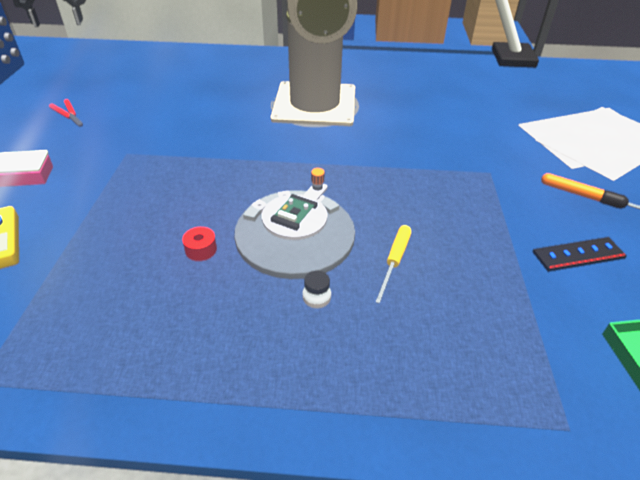

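View pics/b.png

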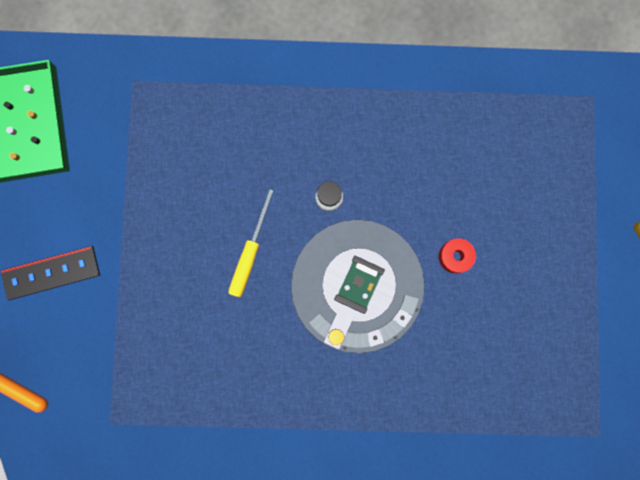

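The scene view shows the turntable near the middle. In the top view the axis is at about (359,285), the knob at (336,338), the next hole at (375,338) and the wrong one at (403,318). The jar is at (329,195), the reel at (458,256) and the screwdriver handle at (244,268).

```bash
python3 - <<'E'
from h import *
s=snap("top");im=s["image"]
cv2.imwrite("pics/c.png",cv2.resize(im[210:360,280:435],None,fx=5,fy=5,interpolation=cv2.INTER_CUBIC)[:600*2][:750])
h=cv2.cvtColor(im,cv2.COLOR_BGR2HSV)
# base: low-saturation grey
m=cv2.inRange(h,(0,0,60),(180,75,255));m[:215]=0;m[360:]=0;m[:,:285]=0;m[:,430:]=0
cs=max(cv2.findContours(m,0,2)[0],key=cv2.contourArea);e=cv2.fitEllipse(cv2.convexHull(cs));print("base",e,onz(s,*e[0],18))
kn=h[325:352,322:350];
m=cv2.inRange(h,(8,120,100),(32,255,255));m[:325]=0;m[352:]=0;m[:,:322]=0;m[:,352:]=0
c=max(cv2.findContours(m,0,2)[0],key=cv2.contourArea);print("knob",cv2.minEnclosingCircle(c),onz(s,*cv2.minEnclosingCircle(c)[0],96))
for x,y in((375,338),(403,318)):
    w=cv2.cvtColor(im,6)[y-5:y+6,x-5:x+6].astype(float);k=np.clip(np.median(w)-30-w,0,None);Y,X=np.mgrid[y-5:y+6,x-5:x+6]
    p=(X*k).sum()/k.sum(),(Y*k).sum()/k.sum();print("hole",p,onz(s,*p,30))
m=cv2.inRange(h,(0,0,190),(180,60,255));m[:240]=0;m[325:]=0;m[:,:318]=0;m[:,400:]=0
c=max(cv2.findContours(m,0,2)[0],key=cv2.contourArea);e=cv2.fitEllipse(cv2.convexHull(c));print("disc",e,onz(s,*e[0],56))
E
```

```text
base ((357.25537109375, 285.9126281738281), (132.55271911621094, 133.19561767578125), 143.33251953125) [542.21935501   4.3615798   18.        ]
knob ((335.8999938964844, 336.5), 7.580342769622803) [456.89085455  41.28332693  96.        ]
hole (np.float64(374.72706595905987), np.float64(337.40257771038665)) [453.82599395 -27.31046098  30.        ]
hole (np.float64(402.3697643979058), np.float64(317.684554973822)) [488.99914598 -74.62525978  30.        ]
disc ((357.2882385253906, 286.78387451171875), (71.86571502685547, 80.16036987304688), 34.02401351928711) [539.37426579   6.4065123   56.        ]
```

View pics/c.png

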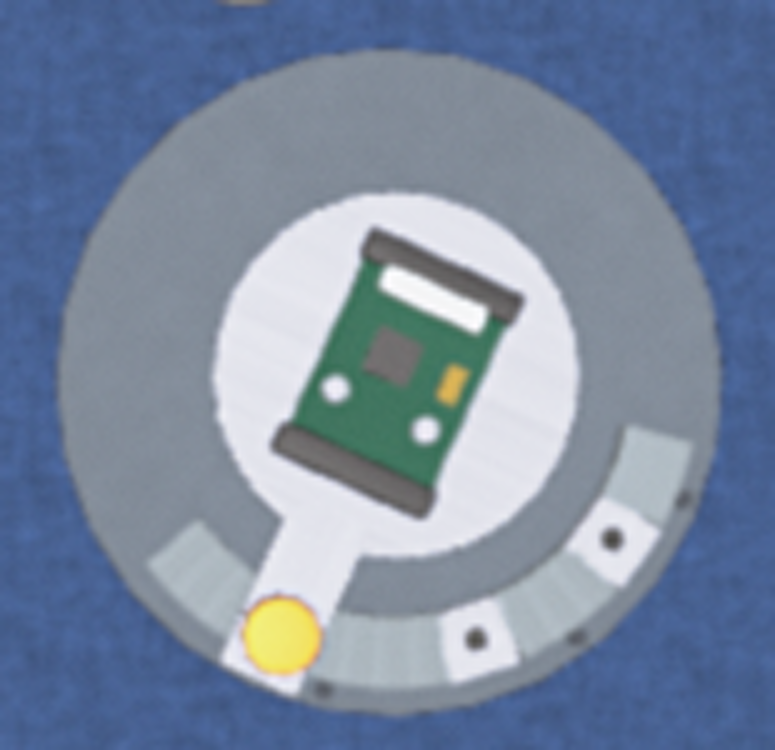

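The knob is at about (457,41) and the axis at (542,4.4). The next hole is about 43° counter-clockwise. I'll grip tangentially, which needs a yaw change of about -37°.

move_arm(
  motion="31.7 62.4 -4 0 0 -37;31.7 62.4 -4 0 0 -37;31.7 62.4 -4 0 0 -37;31.7 62.4 -4 0 0 -37;31.7 62.4 -4 0 0 -37;31.7 62.4 -4 0 0 -37;31.7 62.4 -4 0 0 -37;31.7 62.4 -4 0 0 -37;31.7 62.4 -4 0 0 -37;31.7 62.4 -4 0 0 -37",
  fingers=6,
  squeeze=25,
)

```text
time: 0.98
tool_pos: [327.9, -212.6, 207.5]
tcp_rot: [-90.0, 0.0, 156.5]
ft_force: [1.3, -0.7, -0.3]
finger_gap: 60.0
```

move_arm(
  motion="12.8 25.3 -3.5 0 0 0;12.8 25.3 -3.5 0 0 0;12.8 25.3 -3.5 0 0 0;12.8 25.3 -3.5 0 0 0;12.8 25.3 -3.5 0 0 0;12.8 25.3 -3.5 0 0 0;12.8 25.3 -3.5 0 0 0;12.8 25.3 -3.5 0 0 0;12.8 25.3 -3.5 0 0 0;12.8 25.3 -3.5 0 0 0",
)

```text
time: 1.82
tool_pos: [455.2, 38.4, 172.3]
tcp_rot: [-90.0, -0.1, 156.6]
ft_force: [0.4, -0.0, -0.1]
finger_gap: 60.2
```

```bash
python3 - <<'E'
from h import *
w=snap("wrist","pics/d.png");s=snap("scene")
print(readout.sense()["joint_pos"].round(1),w["fx"],w["cx"],w["cy"])
for n,q in(("w",w),("s",s)):
    h=cv2.cvtColor(q["image"],cv2.COLOR_BGR2HSV)
    m=cv2.inRange(h,(8,110,90),(32,255,255));k,l,st,ce=cv2.connectedComponentsWithStats(m)
    for i in range(1,k):
        if st[i,4]>60: print(n,st[i],ce[i].round(1),onz(q,*ce[i],96,n=="w").round(1))
E
```

```text
[ -1.7 -13.3 111.5  -0.   81.8 111.9] 371.64829954431775 318.0348914867204 235.29384361351254
w [337  81   9  19 160] [341.   90.2] [537.1 -13.2  96. ]
w [  82  125   42  108 2600] [102.1 178.8] [555.5 150.1  96. ]
w [ 294  221   40   46 1337] [313.6 245.6] [456.6  39.1  96. ]
w [  0 402  54  30 652] [ 26.  417.7] [392.5 431.9  96. ]
s [ 395    0   56   42 1344] [425.2  14.3] [-459.9  328.1   96. ]
s [312 168  12   9  90] [317.5 172.1] [461.8  42.1  96. ]
s [543 174  62  26 645] [573.3 186.3] [463.5 532.2  96. ]
s [  0 207  18  61 856] [  9.3 236.4] [ 693.1 -457.7   96. ]
s [388 226  23  41 496] [399.2 244.6] [655.6 192.9  96. ]
```

View pics/d.png

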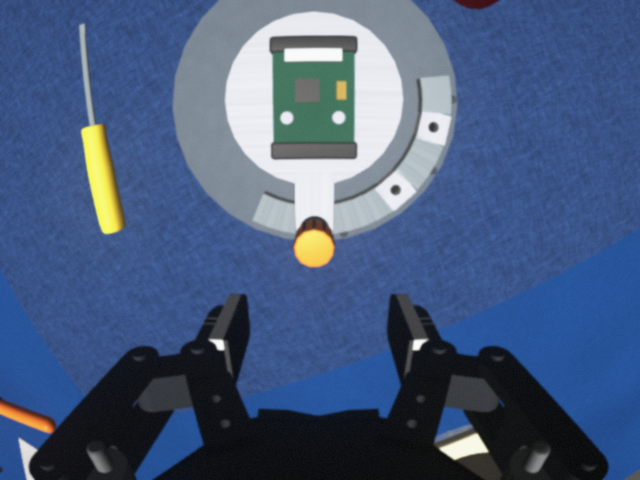

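The wrist view shows the knob top at (314,248), midway between the fingers and in line with the stage arm. The holes are at (395,189) and (433,127).

```bash
python3 - <<'E'
from h import *
w=snap("wrist");h=cv2.cvtColor(w["image"],cv2.COLOR_BGR2HSV)
k=onz(w,314,248,96,True);a=onz(w,395,189.5,30,True);b=onz(w,433,127,30,True)
m=cv2.inRange(h,(0,0,200),(180,60,255));m[190:]=0;m[:,:215]=0;m[:,410:]=0
c=max(cv2.findContours(m,0,2)[0],key=cv2.contourArea)
p=np.array([onz(w,*q[0],56,True)[:2] for q in cv2.convexHull(c)]);A=np.c_[2*p,np.ones(len(p))];f=np.linalg.lstsq(A,(p**2).sum(1),rcond=None)[0];C=f[:2]
print(C,np.sqrt(f[2]+C@C),k,a,b)
for q in(k,a,b): d=q[:2]-C;print(np.hypot(*d),np.degrees(np.arctan2(d[1],d[0]))%360)
print(readout.sense()["tool_pos"])
E
```

```text
[541.30899786   2.92357642] 61.763173312102246 [455.19419295  38.6422088   96.        ] [452.5566996  -29.31986014  30.        ] [487.56114584 -76.03532277  30.        ]
93.22864540271385 157.47234161236855
94.42780123956108 199.96592732155875
95.51617327754981 235.75661881340727
[455.49788179  37.37872273 172.87392007]
```

move_arm(
  motion="0 0.15 -3.5 0 0 0;0 0.15 -7 0 0 0;0 0.15 -9 0 0 0;0 0.15 -10 0 0 0;0 0.15 -10.4 0 0 0;0 0.15 -10.4 0 0 0;0 0.15 -10.4 0 0 0",
)

```text
time: 2.55
tool_pos: [456.8, 39.6, 70.2]
tcp_rot: [-90.0, 0.1, 156.5]
ft_force: [0.3, -0.2, 0.1]
finger_gap: 59.8
```

move_arm(
  motion="0 0 0 0 0 0;0 0 0 0 0 0;0 0 0 0 0 0;0 0 0 0 0 0;0 0 0 0 0 0",
  fingers=3.2,
  squeeze=35,
)

```text
time: 2.97
tool_pos: [455.9, 40.1, 69.1]
tcp_rot: [-90.0, 0.0, 156.5]
ft_force: [-0.3, -0.4, -0.5]
finger_gap: 31.7
```

```bash
python3 - <<'E'
from h import *
w=snap("wrist","pics/e.png");s=readout.sense();print(s["tool_pos"],s["ft_force"],s["finger_gap"])
E
```

```text
[455.80557725  40.07066496  68.90542345] [-0.52343463 -0.27993357  0.35703454] 32.13988081661963
```

View pics/e.png

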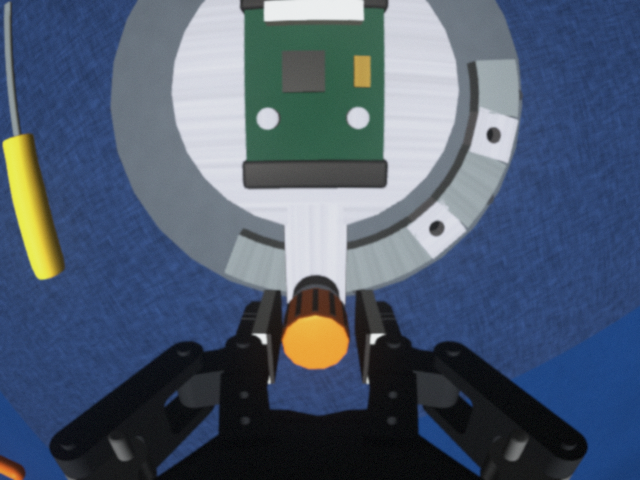

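The knob sits centred between the pads at about (316,335). I'll close on it.

move_arm(
  motion="0 0 0 0 0 0;0 0 0 0 0 0;0 0 0 0 0 0;0 0 0 0 0 0",
  fingers=2.0,
  squeeze=40,
)

```text
time: 3.35
tool_pos: [455.8, 40.1, 68.9]
tcp_rot: [-90.0, 0.0, 156.5]
ft_force: [-2.3, 1.3, 5.5]
finger_gap: 24.6
```

move_arm(
  motion="0 0 0.2 0 0 0;0 0 0.4 0 0 0;0 0 0.6 0 0 0;0 0 0.8 0 0 0;0 0 1.0 0 0 0;0 0 1.15 0 0 0;0 0 1.15 0 0 0;0 0 1.15 0 0 0",
)

```text
time: 4.02
tool_pos: [455.6, 40.0, 79.6]
tcp_rot: [-90.0, -0.0, 156.5]
ft_force: [4.9, 0.3, -8.9]
finger_gap: 24.8
```

```bash
python3 - <<'E'
from h import *
s=readout.sense();print(s["tool_pos"],s["ft_force"],s["finger_gap"])
import numpy as np
C=np.array([541.5,3.5]);p=s["tool_pos"][:2]-C;print(p,np.hypot(*p))
for a in (6,12,18,24,30,36,38):
    c,n=np.cos(np.radians(a)),np.sin(np.radians(a));q=np.array([c*p[0]-n*p[1],n*p[0]+c*p[1]])-p;print(a,(q/10).round(2))
E
```

```text
[455.6120269   40.03171046  79.59465309] [ 4.92366969  0.29355312 -8.94661485] 24.789892976608456
[-85.8879731   36.53171046] 93.33439769364398
6 [-0.33 -0.92]
12 [-0.57 -1.87]
18 [-0.71 -2.83]
24 [-0.74 -3.81]
30 [-0.68 -4.78]
36 [-0.51 -5.75]
38 [-0.43 -6.06]
```

The pull force of about 9 N matches the lifted spring at 10.7 mm. Next I turn the stage along the arc.

move_arm(
  motion="-0.08 -0.22 0 0 0 1.5;-0.33 -0.92 0 0 0 6;-0.46 -1.39 0 0 0 9;-0.57 -1.87 0 0 0 12;-0.65 -2.35 0 0 0 15;-0.71 -2.83 0 0 0 18;-0.71 -2.83 0 0 0 18",
)

```text
time: 4.6
tool_pos: [448.8, 11.0, 79.8]
tcp_rot: [-90.0, 0.0, 174.7]
ft_force: [6.8, -1.8, -8.7]
finger_gap: 24.2
```

```bash
python3 - <<'E'
from h import *
s=readout.sense();print(s["tool_pos"],s["ft_force"],s["finger_gap"],s["tcp_rot"],s["wrist_torque"])
C=np.array([541.5,3.5]);p=s["tool_pos"][:2]-C;print(p,np.hypot(*p))
for a in (3,6,9,12,15,18):
    c,n=np.cos(np.radians(a)),np.sin(np.radians(a));q=np.array([c*p[0]-n*p[1],n*p[0]+c*p[1]])-p;print(a,(q/10).round(2))
E
```

```text
[448.7849584   10.98920818  79.77953293] [ 6.79062058 -1.76779824 -8.65678807] 24.23867017174361 [-8.99796844e+01  4.47879255e-02  1.74676926e+02] [-0.17695917 -0.97733745  0.07862496]
[-92.7150416    7.48920818] 93.01702627872565
3 [-0.03 -0.49]
6 [-0.03 -0.97]
9 [-0.   -1.46]
12 [ 0.05 -1.94]
15 [ 0.12 -2.43]
18 [ 0.22 -2.9 ]
```

move_arm(
  motion="-0.03 -0.49 0 0 0 3;-0.03 -0.97 0 0 0 6;0 -1.46 0 0 0 9;0.05 -1.94 0 0 0 12;0.12 -2.43 0 0 0 15;0.18 -2.74 0 0 0 17;0.18 -2.74 0 0 0 17;0.18 -2.74 0 0 0 17",
)

```text
time: 5.27
tool_pos: [450.7, -16.0, 79.7]
tcp_rot: [-90.0, 0.0, -168.5]
ft_force: [6.3, -1.5, -8.4]
finger_gap: 24.7
```

```bash
python3 - <<'E'
from h import *
s=readout.sense();print(s["tool_pos"],s["ft_force"],s["finger_gap"],s["tcp_rot"],s["wrist_torque"])
w=snap("wrist","pics/f.png")
E
```

```text
[450.65836357 -16.03793545  79.73733676] [ 6.28028651 -1.5156055  -8.40482708] 24.74745461029123 [-8.99798830e+01  3.69241635e-02 -1.68509146e+02] [-0.05447499 -1.04166712  0.01114154]
```

View pics/f.png

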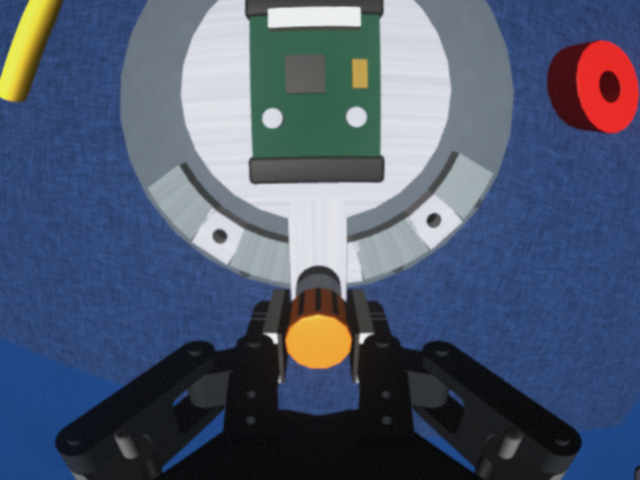

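The start hole (220,236) and the wrong hole (433,219) show on either side of the arm, so the next hole is hidden just ahead under it. The stage is at about 35°. I'll lower the pin gently onto the track, then release.

move_arm(
  motion="0 0 -0.1 0 0 0;0 0 -0.2 0 0 0;0 0 -0.25 0 0 0;0 0 -0.25 0 0 0",
)

```text
time: 5.65
tool_pos: [450.6, -16.0, 77.3]
tcp_rot: [-90.0, 0.0, -168.5]
ft_force: [6.1, -1.5, -7.0]
finger_gap: 24.6
```

move_arm(
  motion="0 0 0 0 0 0;0 0 0 0 0 0;0 0 0 0 0 0;0 0 -0.2 0 0 0;0 0 -0.5 0 0 0;0 0 -0.6 0 0 0;0 0 -0.6 0 0 0",
  fingers=3.0,
)

```text
time: 6.23
tool_pos: [449.9, -15.6, 71.1]
tcp_rot: [-90.0, -0.1, -168.5]
ft_force: [0.2, 0.4, 0.0]
finger_gap: 29.8
```

```bash
cat > t.py <<'E'
from h import *
import sys
s=readout.sense();print(s["tool_pos"].round(1),s["ft_force"].round(1),round(s["finger_gap"],1),s["tcp_rot"].round(1),s["wrist_torque"].round(2))
C=np.array([541.5,3.5]);p=s["tool_pos"][:2]-C;print("ang",np.degrees(np.arctan2(p[1],p[0]))%360-157)
w=snap("wrist");h=cv2.cvtColor(w["image"],cv2.COLOR_BGR2HSV)
m=cv2.inRange(h,(8,150,150),(25,255,255));k,l,st,ce=cv2.connectedComponentsWithStats(m[:,200:440]);i=1+st[1:,4].argmax();print("knob in wrist",st[i],ce[i].round(1))
for a in map(float,sys.argv[1:]):
    c,n=np.cos(np.radians(a)),np.sin(np.radians(a));q=np.array([c*p[0]-n*p[1],n*p[0]+c*p[1]])-p;print(a,(q/10).round(3))
E
python3 t.py 1 2 4 6 7 8
```

```text
[449.9 -15.6  71.1] [0.2 0.4 0. ] 29.8 [-9.000e+01 -1.000e-01 -1.685e+02] [0.05 0.02 0.04]
ang 34.7857196095369
knob in wrist [  85  321   70   55 2971] [119.4 348. ]
1.0 [ 0.035 -0.16 ]
2.0 [ 0.072 -0.318]
4.0 [ 0.156 -0.634]
6.0 [ 0.25  -0.947]
7.0 [ 0.301 -1.102]
8.0 [ 0.355 -1.256]
```

move_arm(
  motion="0.018 -0.08 0 0 0 0.5;0.035 -0.16 0 0 0 1;0.053 -0.24 0 0 0 1.5;0.072 -0.318 0 0 0 2;0.092 -0.397 0 0 0 2.5;0.113 -0.476 0 0 0 3;0.134 -0.555 0 0 0 3.5;0.156 -0.634 0 0 0 4;0.179 -0.712 0 0 0 4.5;0.203 -0.79 0 0 0 5",
)

```text
time: 7.12
tool_pos: [452.3, -22.7, 71.7]
tcp_rot: [-90.1, 0.0, -163.4]
ft_force: [0.1, 6.8, 0.5]
finger_gap: 29.9
```

```bash
python3 t.py 0.5 1 1.5 2 3 4
```

```text
[452.3 -22.7  71.7] [0.1 6.8 0.5] 29.9 [ -90.1    0.  -163.4] [0.94 0.   0.  ]
ang 39.376537536609334
knob in wrist [  78  321   69   55 2942] [111.9 348.2]
0.5 [ 0.023 -0.078]
1.0 [ 0.047 -0.155]
1.5 [ 0.072 -0.233]
2.0 [ 0.097 -0.31 ]
3.0 [ 0.149 -0.463]
4.0 [ 0.205 -0.616]
```

The finger is pushing the stage with about 7 N while the pin rides on the track. I continue in small steps.

move_arm(
  motion="0.014 -0.047 0 0 0 0.3;0.028 -0.094 0 0 0 0.6;0.042 -0.14 0 0 0 0.9;0.057 -0.186 0 0 0 1.2;0.072 -0.233 0 0 0 1.5;0.072 -0.233 0 0 0 1.5",
)

```text
time: 7.67
tool_pos: [453.2, -26.4, 71.7]
tcp_rot: [-90.0, -0.0, -162.0]
ft_force: [0.6, -0.4, 0.0]
finger_gap: 30.2
```

```bash
python3 t.py 0.5 1 1.5 2
```

```text
[453.2 -26.4  71.7] [ 0.6 -0.4  0. ] 30.2 [ -90.   -0. -162.] [-0.01 -0.04 -0.  ]
ang 41.70754821067436
knob in wrist [  82  310   66   54 2740] [114.1 336.2]
0.5 [ 0.026 -0.077]
1.0 [ 0.054 -0.154]
1.5 [ 0.081 -0.23 ]
2.0 [ 0.11  -0.306]
```

The force dropped to zero and the knob shifted and shrank in the wrist view, so the pin seems to have dropped in. I'll check its height.

```bash
python3 - <<'E'
from h import *
w=snap("wrist");s=snap("scene");t=snap("top")
cv2.imwrite("pics/g.png",np.hstack([w["image"][200:440,200:440],cv2.resize(s["image"][150:230,260:340],(240,240),interpolation=2),cv2.resize(t["image"][300:360,330:390],(240,240),interpolation=2)]))
# knob top height by known 26 mm diameter: rays of top-disc left and right edges
h=cv2.cvtColor(w["image"],cv2.COLOR_BGR2HSV);m=cv2.inRange(h,(8,150,200),(25,255,255));m[:,:240]=0;m[:,400:]=0
c=max(cv2.findContours(m,0,2)[0],key=cv2.contourArea);x,y,W,H=cv2.boundingRect(c);e=cv2.fitEllipse(c);print(x,y,W,H,e)
for z in(96,100,104):
    a=onz(w,e[0][0]-W/2,e[0][1],z,True);b=onz(w,e[0][0]+W/2,e[0][1],z,True);print(z,np.linalg.norm(a-b),((a+b)/2).round(1))
E
```

```text
283 311 65 52 ((315.1997985839844, 336.9184875488281), (51.4716796875, 63.04035186767578), 90.81700897216797)
96 24.56013492076002 [452.8 -26.2  96. ]
100 23.725692664319194 [455.3 -25.4 100. ]
104 22.891250407878363 [457.9 -24.6 104. ]
```

View pics/g.png

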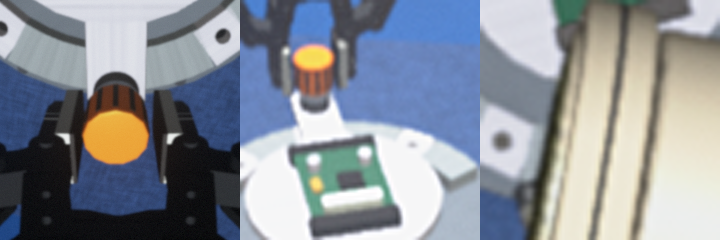

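```bash
python3 - <<'E'
from h import *
im=cv2.imread("pics/e.png");h=cv2.cvtColor(im,cv2.COLOR_BGR2HSV);m=cv2.inRange(h,(8,150,200),(25,255,255));m[:,:240]=0;m[:,400:]=0
c=max(cv2.findContours(m,0,2)[0],key=cv2.contourArea);print(cv2.boundingRect(c),cv2.fitEllipse(c))
w=snap("wrist");M=np.array(w["world_to_cam"]);print(-M[:3,:3].T@M[:3,3])
def v(z):
    p=M@np.array([452.8,-26.2,z,1]);t=np.arctan2(np.hypot(p[0],p[1]),p[2]);q=t/np.hypot(p[0],p[1])*p[:2];return w["cx"]+w["fx"]*q[0],w["cy"]+w["fy"]*q[1]
for z in(93.2,96,98,100,104):print(z,v(z))
E
```

```text
(283, 316, 65, 52) ((314.937255859375, 341.8926086425781), (51.599090576171875, 63.96839141845703), 90.84034729003906)
[528.27726975  -2.62852647 213.72808099]
93.2 (np.float64(315.72036745412896), np.float64(333.1047236504282))
96 (np.float64(315.68054857753333), np.float64(337.12961910725244))
98 (np.float64(315.65136488399594), np.float64(340.08633176594765))
100 (np.float64(315.6215446984117), np.float64(343.1135426741329))
104 (np.float64(315.5599278948137), np.float64(349.3880639123476))
```

move_arm(
  motion="0.026 -0.077 0 0 0 0.5;0.054 -0.154 0 0 0 1;0.081 -0.23 0 0 0 1.5;0.11 -0.306 0 0 0 2;0.11 -0.306 0 0 0 2",
)

```text
time: 8.33
tool_pos: [454.2, -28.9, 71.7]
tcp_rot: [-90.0, 0.0, -159.9]
ft_force: [-0.9, -0.1, 1.3]
finger_gap: 29.8
```

The image row matches the home height seen at the start, with about 338 expected and 337 seen. Next is a gentle nudge to check the lock.

move_arm(
  motion="0.014 -0.04 0 0 0 0.25;0.028 -0.08 0 0 0 0.5;0.042 -0.12 0 0 0 0.8;0.042 -0.12 0 0 0 0.8",
)

```text
time: 8.67
tool_pos: [454.7, -30.2, 71.7]
tcp_rot: [-90.0, 0.0, -159.2]
ft_force: [-1.1, 2.5, 1.8]
finger_gap: 29.7
```

```bash
python3 t.py
```

```text
[454.7 -30.2  71.7] [-1.1  2.5  1.8] 29.7 [ -90.     0.  -159.2] [ 0.32  0.03 -0.03]
ang 44.215592391078815
knob in wrist [  80  310   66   54 2744] [112.5 336.4]
```

move_arm(
  motion="0.018 -0.05 0 0 0 0.3;0.036 -0.1 0 0 0 0.6;0.036 -0.1 0 0 0 0.6",
)

```text
time: 8.97
tool_pos: [455.0, -30.9, 71.7]
tcp_rot: [-90.0, 0.0, -158.6]
ft_force: [-0.9, 4.5, 1.1]
finger_gap: 30.4
```

```bash
python3 t.py
```

```text
[455.  -30.9  71.7] [-0.9  4.5  1.1] 30.4 [ -90.     0.  -158.6] [ 0.7   0.1  -0.06]
ang 44.688758879098344
knob in wrist [  80  310   66   54 2742] [112.3 336.4]
```

move_arm(
  motion="0.018 -0.05 0 0 0 0.3;0.036 -0.1 0 0 0 0.6;0.036 -0.1 0 0 0 0.6",
)

```text
time: 9.27
tool_pos: [455.2, -31.3, 71.7]
tcp_rot: [-90.1, 0.0, -158.0]
ft_force: [-1.7, 7.4, 4.0]
finger_gap: 29.8
```

```bash
python3 t.py
```

```text
[455.2 -31.3  71.7] [-1.7  7.4  4. ] 29.8 [ -90.1    0.  -158. ] [ 1.39  0.35 -0.02]
ang 44.97373397716515
knob in wrist [  80  310   66   54 2748] [112.  336.5]
```

The force rises while the stage no longer follows, and the knob stays at home height, so it is locked. I'll centre the fingers, open them and retreat upward.

move_arm(
  motion="-0.06 0.16 0 0 0 -1;-0.1 0.28 0 0 0 -1.7;-0.1 0.28 0 0 0 -1.7;-0.1 0.28 0 0 0 -1.7",
)

```text
time: 9.65
tool_pos: [454.4, -29.7, 71.6]
tcp_rot: [-90.0, -0.0, -159.7]
ft_force: [-0.9, -0.4, -0.0]
finger_gap: 30.1
```

move_arm(
  motion="0 0 0 0 0 0;0 0 0 0 0 0;0 0 0 0 0 0;0 0 0 0 0 0;0 0 2 0 0 0;0 0 5 0 0 0;0 0 8 0 0 0;0 0 11 0 0 0;0 0 12 0 0 0",
  fingers=6,
)

```text
time: 10.4
tool_pos: [456.5, -29.8, 196.8]
tcp_rot: [-89.8, 0.3, -159.7]
ft_force: [1.2, -0.5, 0.6]
finger_gap: 60.0
```

move_arm(
  motion="-2 -4 0 0 0 0;-4 -8 1 0 0 0;-6 -12 2 0 0 0;-7 -16 3 0 0 0;-8 -20 4 0 0 0;-8 -24 4 0 0 0;-8 -24 4 0 0 0;-8 -24 4 0 0 0",
)

```text
time: 11.07
tool_pos: [373.5, -272.2, 231.5]
tcp_rot: [-90.0, -0.0, -159.9]
ft_force: [-0.3, -0.1, -0.7]
finger_gap: 60.1
```

```bash
python3 - <<'E'
from h import *
s=snap("scene");t=snap("top")
cv2.imwrite("pics/k.png",np.hstack([cv2.resize(s["image"][150:320,180:420],None,fx=1.65,fy=1.65,interpolation=2),cv2.resize(t["image"][180:360,225:485],None,fx=1.5,fy=1.558,interpolation=2)]))
h=cv2.cvtColor(t["image"],cv2.COLOR_BGR2HSV);m=cv2.inRange(h,(8,120,100),(32,255,255));m[:325]=0;m[360:]=0;m[:,:345]=0;m[:,410:]=0
c=max(cv2.findContours(m,0,2)[0],key=cv2.contourArea);e=cv2.minEnclosingCircle(c)
h=cv2.cvtColor(s["image"],cv2.COLOR_BGR2HSV);m=cv2.inRange(h,(8,120,150),(32,255,255));m[:150]=0;m[215:]=0;m[:,:240]=0;m[:,360:]=0
c=max(cv2.findContours(m,0,2)[0],key=cv2.contourArea);f=cv2.minEnclosingCircle(c)
a,d=ray(t,*e[0]);b,g=ray(s,*f[0]);d/=np.linalg.norm(d);g/=np.linalg.norm(g)
k=np.linalg.lstsq(np.c_[d,-g],b-a,rcond=None)[0];print(e,f,a+d*k[0],b+g*k[1],onz(t,*e[0],96)-[542.2,4.4,0])
q=onz(t,*e[0],96)[:2]-[542.2,4.4];print(np.degrees(np.arctan2(q[1],q[0]))%360-156.6)
E
```

```text
((379.2894592285156, 338.65789794921875), 7.826572895050049) ((282.0, 169.0), 6.082862854003906) [455.27235668 -29.08253662  94.28330187] [455.25589378 -28.90028367  94.26668625] [-86.83747009 -33.31788347  96.        ]
44.39085690384957
```

View pics/k.png

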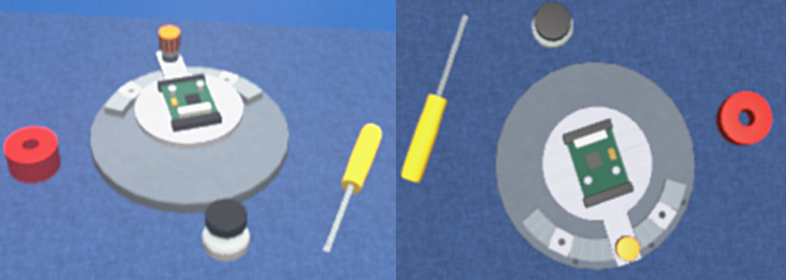

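The knob top triangulates to z = 94 mm (96 when home, 104 when riding on the track). It stands over the next hole, with the start hole uncovered on one side and the wrong hole on the other. The jar, reel and screwdriver have not moved, and the robot is clear.

```bash
python3 -c "
from bench import r
print(r.hand_in())"
```

```text
the job is handed in; nothing more can be done
None
```

The stage is locked in the next hole, about 43° counter-clockwise of the start, and I handed the job in at about 11 s on the robot's clock.

**What I did:** I pulled the plunger up 10.7 mm and turned the stage to about 35°. I then lowered the pin gently onto the track and let go of the knob. With open fingers I pushed the stage on in steps of about 0.5 to 0.8 mm, with only the plunger's own spring on the pin, until it dropped in. After that I nudged the stage lightly to test the lock, opened the fingers and moved the arm well clear.

**Last checks:**
- **Height:** the knob top measured 94 mm from two camera views (96 mm when home, 104 mm when riding on the track). The wrist view also matched the home height seen at the start, to within about 1 mm.
- **Lock:** in the nudge the force rose to 7.4 N while the stage moved less and less, and the knob stayed at home height. I kept the nudge light, and riding on the track had taken 6.8 N, so the force alone does not prove the lock. The height is the stronger evidence.
- **Angle:** the final knob angle read 44.4°, against 42.5 to 43.1° measured for the hole beforehand. The hole's play (about 0.9°) and camera error account for the difference.
- **Surroundings:** the jar, reel and screwdriver look unmoved, the fingers are open, and the robot touches nothing.

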